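# Load the specimen shuttle under the drag springs of the contact tester and start the test

### The arm

A 6-joint arm with a two-finger parallel gripper is mounted at the origin on a cart in front of the work surface, level with it; the furniture and walls round the work are solid. World frame = base frame: x ahead of the robot, y to its left, z up, the work surface at z = 0. Lengths are in mm, angles in degrees, forces in N, time in s.
With the tool pointing down it reaches from about 300 to 850 mm from the base axis. Payload 4.2 kg.
Tool frame: the origin (TCP) lies at the very end of the fingers, on their centre line; the grasp point (between the pads) lies 19 mm behind it (env.grasp_offset is the distance from the TCP to the grasp point, in mm); z points along the fingers, y is the line along which they close (so a half turn about z gives the same grasp; the last joint's range is limited). The gripper opens to 91 mm and grips with 3 to 60 N. Pads are 32 mm wide; open, the fingers measure 118 mm over their backs; the gripper's body (76 mm by 178 mm) begins 60 mm behind the grasp point.
Start: joints at [-73.281, 18.312, 89.639, -0, 72.044, -1.146], TCP at [176.397, -547.291, 213.976] pointing down, gripper open.
Joint ranges: [-177.97, 177.97], [-48.28, 115.42], [12.27, 149.76], [-77.06, 257.06], [2.81, 150.46], [-146.56, 146.56]. Speed limits (degrees/s): [147.25, 147.25, 180, 180, 180, 180].

### API

Orientations are given as [roll, pitch, yaw] about the fixed x, y, z axes, in that order (R = Rz(yaw) Ry(pitch) Rx(roll)).
In Python, from workcell import env gives the robot as it stands. The module is installed in compiled form; this text tells all that it offers.
- The arm moves only by the tool send_rows, never from a script. Its argument "motion" is a list of rows, each an object of numbers: "tx", "ty", "tz": the shift along the tool's x, y, z in units of 500 mm (1.0 is 500 mm); "rx", "ry", "rz": the turn, a rotation vector about the tool's x, y, z in units of 30 degrees (1.0 is 30 degrees); "gripper": the closure, from -1 (fully open) to 1 (shut). In form: [{"tx": .., "ty": .., "tz": .., "rx": .., "ry": .., "rz": .., "gripper": ..}, ...]. A call has 1 to 12 rows; each row shifts and turns the commanded pose from where the row before left it, along the tool's axes as they then stand; what a row does not reach is not made up. A row lasts 1/8 s, in which the tool goes at most 62.5 mm and 10.7 degrees, less where a joint would pass 70% of its speed; a pose out of reach is approached as far as the arm can. A call with a number of a shift or a turn outside -1 to 1 is refused whole. A call with a gripper value outside its range is refused whole. The fingers move at their own pace and stop on an object; "grip_force" is the grip in N (left out, the last holds). Time passes only in rows, so rows that do not move let the fingers close. It gives the time, the measured TCP pose, the force, the opening and the grip force at its end, in the units of the state.
- env.state(): the state, without advancing time (a new reading comes with each control period).
- env.grab_frame(name): name is "scene" or "top" or "wrist"; returns a dict with "frame" (384x512x3 uint8, red, green, blue), "vertical_fov" (degrees; the focal length in pixels is half the picture's height over the tangent of half this angle, whatever the lens; pixels are square), "cx", "cy" (the principal point, pixels), "rvec" (rotation vector, rad) and "tvec" (3), from world to camera coordinates, as OpenCV has them; the wrist camera has in their place "T_tool_cam" (4x4, takes a point from camera to tool coordinates, whose origin is the TCP and whose axes are the flange's). Camera axes: x right, y down, z forward; pixel columns grow to the right and rows downward; lengths in mm; the calibration is good to about 2 mm. A picture is of the moment at which its call begins: read the wrist's pose just before it. There is no depth.
- env.job_done(): hands the job in; it is judged then, once.
The state is a dict: "time_s": time; "qpos": joint angles; "qvel": joint speeds; "effort": joint torques, N m; "ee_pos": TCP position; "ee_rot": TCP orientation; "force": force on the tool from outside, world axes, zero at the start; "torque": the same for the moment, N m; "gripper_width": finger opening in mm; "gripper_force": force on a finger pad.
Only numpy, scipy, OpenCV 4.12 (cv2) and the standard library are available. Lean on these libraries where they do the work, as an engineer would, in place of code of your own. Each camera call takes 0.05 s, during which the arm holds its last target. There are 200 camera calls.

### The job

The specimen shuttle stands raised on the sprung bed at the loading end of the contact tester. With the fingertips on its thumb pad, press the shuttle down hard and, keeping it down, slide it through the gate and under the two drag springs until it is fully home against the end stop, where the springs must keep it down after you let go. Then push the start key on the tester all the way in and leave it; do not lift the shuttle or pick anything up, and leave the loose mounts and the tweezers alone.

Things in the scene. Friction and masses are not known exactly. Their poses are not given: they have to be found in the camera images.
- tester: Low grey instrument fixed to the worktop, base 253 x 108 mm; a slideway between two aluminium rails, inner faces 73 mm apart, tops 38.5 mm above the worktop. Origin on its underside, on the centre line, below the near face of the gate; z up, x the way the shuttle slides in. Right of it (y = -53 to -113 mm, x = -75 to +15 mm) a readout box, 45 mm high. Greased: sliding in takes 4 to 12 N.
- bed_top (a point): Centre of the top of the brass bed on which the shuttle slides (56 mm wide, from x = -154 to +57 mm in the tester's frame). It moves straight down up to 8 mm on springs, without tilting: top 34 mm above the worktop when up, 26 mm when fully down; it pushes up with about 6 N at the top, 12 N at the bottom.
- gate (a point): Gate: two steel jaws on the rails reaching in over both edges of the slideway, to 22 mm from the centre line; 14 mm long in x, underside 38.5 mm and top 46.5 mm above the worktop. The point lies on the centre line at their near face, level with their underside.
- drag_springs (a point): Midway between the noses of the two drag springs, bowed steel leaf springs behind the gate, each 29.5 mm to a side of this point, which is 32 mm past the gate's near face. They press down on the shuttle's edges with about 7 N each, more than the bed pushes up, and so keep it down.
- end_stop (a point): Centre of the face of the end stop, a steel bar across the slideway, 60 mm past the gate's near face; the shuttle's nose rests on it when home.
- shuttle: Loose black carrier, 125 mm long (x, nose to the gate), 70 wide, plate 10 thick, 0.25 kg; origin under its centre. Its plate top starts 44 mm above the worktop, higher than the gate's underside: it passes only pressed down by at least 6 mm, fully is 8 mm (9 N). On the front half a red resin mount in a 38 mm collar, at x = +34 mm, 28 mm above the underside. Home: x = -2.5 mm in the tester's frame.
- thumb_pad (a point): Centre of the flat thumb pad on the plate's upper face, 36 mm behind the shuttle's origin. The flat is 70 mm wide and reaches 26 mm back and 21 mm forward of this point, where the rear face of a cross rib (56 mm wide, 6.5 mm high) gives the fingertips something to push against.
- start_key_top (a point): Centre of the upper face of the round white start key (22 mm across, in a black bezel) on top of the readout box; it is pushed straight down.
- start_key (a joint): Travel of the start key in m: 0 when out, 0.005 fully in (about 4 N); springs back when released.
- mount_a: Loose bystander: orange-yellow resin mount, 31 mm across, 20 mm high, origin under its centre. Leave it alone.
- mount_b: Loose bystander: black resin mount, 31 mm across, 21 mm high, origin under its centre. Leave it alone.
- tweezers: Loose bystander: steel tweezers lying on the worktop, 124 mm long, 8 mm high, origin under the centre. Leave them alone.
Things that resemble listed ones, but are neither listed nor needed, are in the scene too. There is more than one size of the shuttle; the one meant has the size given above.

How it is judged:
By the outcome, as a careful person would: the job done as asked, in the order asked, and still so for the second after the job is handed in, with the robot touching nothing.
It also fails if it takes over 40 s, if anything falls off the work surface, if the arm or the gripper's body presses on something with over 40 N, if the wrist force passes 120 N, or if a joint passes its speed limit or range.

## Working session

There is one attempt and no reset: what is moved stays moved. The work goes in short steps, Python scripts to look and compute and a tool call to move; the robot and the scene stay as the last step left them, time stands still between calls to the robot, and variables do not carry over. Pictures are saved under pics/ and viewed, at most 10 in all, crops included, and the job is handed in when it is done.

Besides the shell and the picture viewer there is one more tool, called after ">>>" by a JSON object that holds its "name" and its "arguments", one argument or row to a line. send_rows: Moves the arm, as the interface text tells. Shifts and turns lie within -1 to 1; 1 stands for 500 mm of shift or 30 degrees of turn. Its arguments: {"type":"object","properties":{"motion":{"type":"array"},"grip_force":{"type":"number"}},"required":["motion"]}

```bash
mkdir -p pics; cat > h.py <<'E'
import numpy as np, cv2
from workcell import env
def cam(n):
    d=env.grab_frame(n); f=d["frame"]; h=f.shape[0]
    F=h/2/np.tan(np.radians(d["vertical_fov"])/2)
    K=np.array([[F,0,d["cx"]],[0,F,d["cy"]],[0,0,1]])
    R=cv2.Rodrigues(np.array(d["rvec"],float))[0] if "rvec" in d else None
    return d,f,K,R
def onplane(K,R,t,uv,z):
    t=np.array(t,float).ravel(); c=-R.T@t
    r=R.T@np.linalg.inv(K)@np.array([uv[0],uv[1],1.])
    return c+r*(z-c[2])/r[2]
def proj(K,R,t,p):
    q=K@(R@np.array(p,float)+np.array(t,float).ravel()); return q[:2]/q[2]
E
python3 - <<'E'
from h import *
ims=[]
for n in("top","scene"):
    d,f,K,R=cam(n); np.savez(n+".npz",f=f,K=K,R=R,t=np.array(d["tvec"],float).ravel())
    cv2.imwrite(f"pics/{n}0.png",cv2.resize(f[:,:,::-1],(800,600),interpolation=cv2.INTER_CUBIC)); print(n,K[0],(-R.T@np.array(d["tvec"],float).ravel()).round())
print(env.state())
E
```

```text
top [387.28306771   0.         254.57850398] [ 544. -414.  927.]
scene [443.23722602   0.         260.48413744] [ 332. -950.  662.]
{'time_s': 0.1, 'qpos': array([-7.32808495e+01,  1.83467715e+01,  8.96978988e+01, -3.22629720e-04,
        7.20450147e+01, -1.14408599e+00]), 'qvel': array([ 0.08593042, -0.06751322, -0.07942584, -0.09909765, -0.04908795,
        0.05757223]), 'effort': array([ 4.11607598e-04, -4.13332272e+01, -2.32509845e+01,  7.29392795e-02,
        4.22013632e-02, -5.15820159e-05]), 'ee_pos': array([ 176.26682501, -546.84662127,  213.22674091]), 'ee_rot': array([-1.79910327e+02, -1.48401642e-03,  1.78633350e+01]), 'force': array([-0.07457744, -0.44708845, -0.0447169 ]), 'torque': array([-0.00974736,  0.07417502, -0.01066331]), 'gripper_force': 0.0, 'gripper_width': 91.25171551321063}
```

View pics/top0.png

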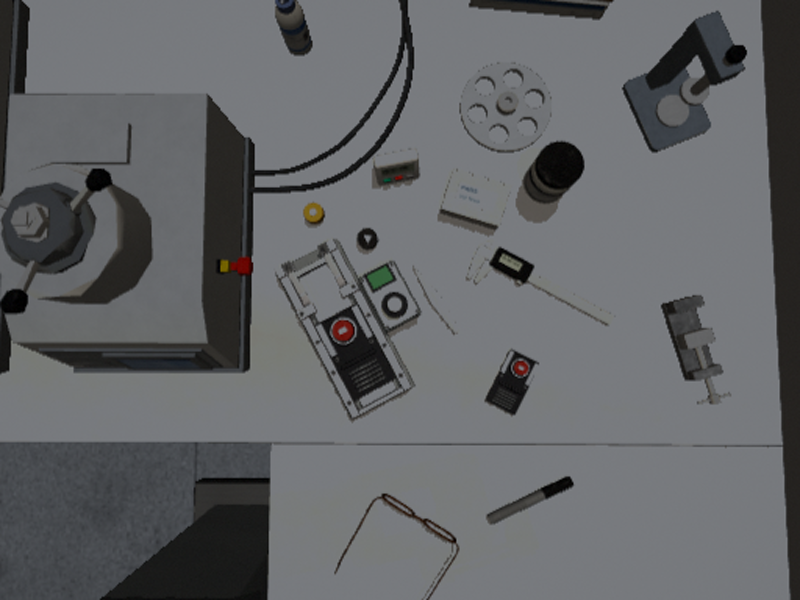

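View pics/scene0.png

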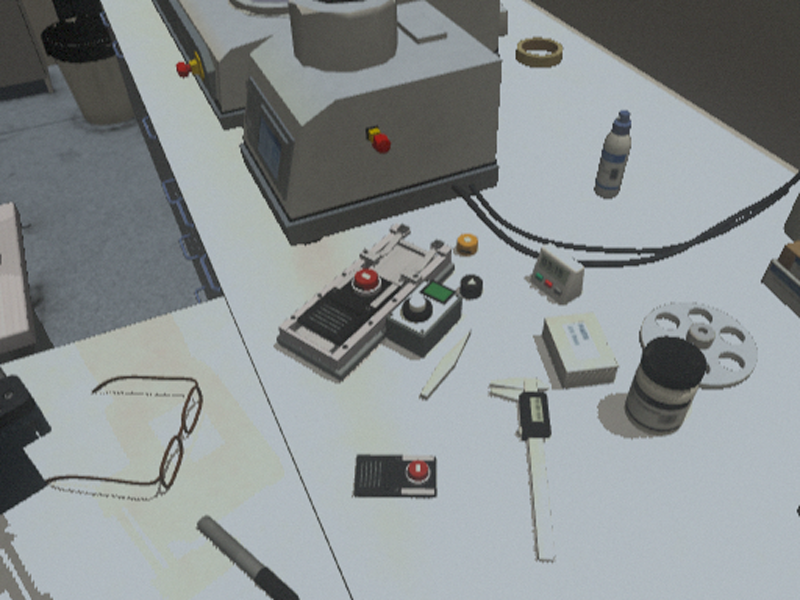

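The top view shows the tester at (345,330), with its gate toward (320,270). The shuttle's red mount is at (343,331) and the start key at (394,303). There are two shuttle-like carriers: A on the tester bed, red at (343,331), and B loose on the worktop at (512,382), which looks smaller. A fits because it stands on the bed at the loading end. I'll check its size and confirm in a crop.

```bash
cat > m.py <<'E'
from h import *
T=np.load("top.npz"); S=np.load("scene.npz")
def tri(u1,u2):
    P=[]
    for c,u in((T,u1),(S,u2)): P.append((c["K"]@np.c_[c["R"],c["t"]],u))
    X=cv2.triangulatePoints(P[0][0],P[1][0],np.float64(u1).reshape(2,1),np.float64(u2).reshape(2,1)); return (X[:3]/X[3]).ravel()
E
python3 - <<'E'
from m import *
for n,c in(("top",T),("scene",S)):
    hsv=cv2.cvtColor(c["f"],cv2.COLOR_RGB2HSV)
    for nm,m in(("red",((hsv[...,0]<8)|(hsv[...,0]>172))&(hsv[...,1]>150)&(hsv[...,2]>60)),("green",(hsv[...,0]>45)&(hsv[...,0]<80)&(hsv[...,1]>90)&(hsv[...,2]>40))):
        k,l,st,ce=cv2.connectedComponentsWithStats(m.astype(np.uint8))
        for i in range(1,k):
            if st[i,4]>25: print(n,nm,ce[i].round(1),st[i,4], onplane(c["K"],c["R"],c["t"],ce[i],62 if nm=="red" else 45).round(1))
f=T["f"]; x0,y0=165,145
cr=f[y0:y0+130,x0:x0+170,::-1]; 
cv2.imwrite("pics/ctop.png",cv2.resize(np.clip(cr*1.5,0,255).astype(np.uint8),None,fx=4.6,fy=4.6,interpolation=cv2.INTER_CUBIC))
f=S["f"]; x0,y0=165,135
cr=f[y0:y0+120,x0:x0+160,::-1]
cv2.imwrite("pics/csc.png",cv2.resize(cr,None,fx=5,fy=5,interpolation=cv2.INTER_CUBIC))
E
```

```text
top red [154.4 169.4] 103 [ 662.7 -176.8   62. ]
top red [219.1 211.1] 114 [ 568.9 -324.1   62. ]
top red [332.8 235. ] 51 [ 516.3 -576.6   62. ]
top green [242.8 177.2] 148 [ 647.1 -375.9   45. ]
scene red [116.4  42.8] 41 [487.6 378.   62. ]
scene red [243.7  91.1] 99 [718.4 -38.1  62. ]
scene red [234.  177.3] 75 [ 567.5 -327.4   62. ]
scene green [279.9 186.2] 113 [ 647.3 -375.4   45. ]
```

View pics/ctop.png

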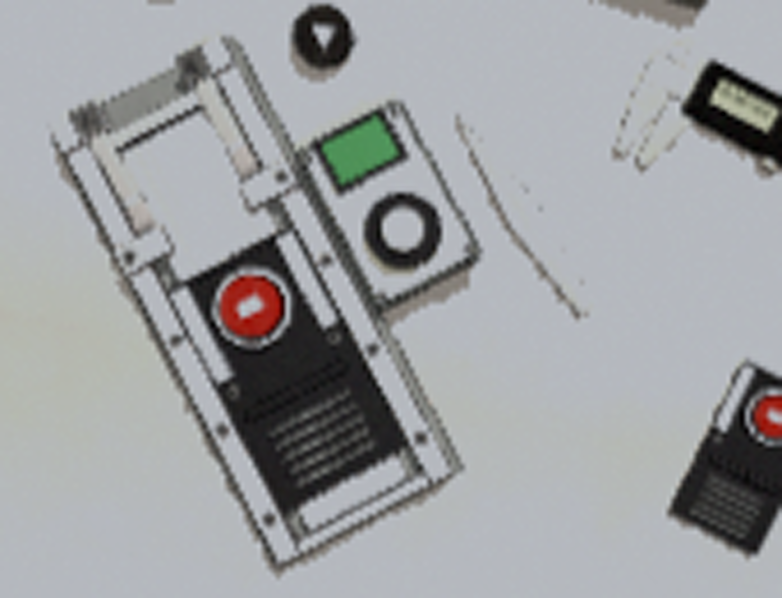

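View pics/csc.png

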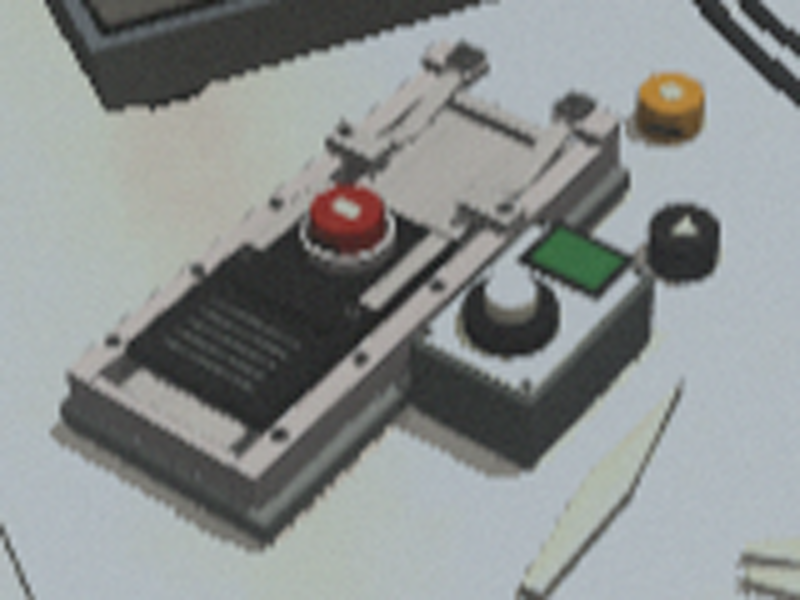

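The crops confirm A is the shuttle meant: it sits on the bed behind the gate jaws at (147,245) and (268,190), with its thumb pad at (325,435) behind the rib. The start key is at (404,231). Next I'll work out the pose.

```bash
python3 - <<'E'
from m import *
o=np.array([165,145.]); W=lambda u,z:onplane(T["K"],T["R"],T["t"],np.array(u)/4.6+o,z)[:2]
os_=np.array([165,135.]); W2=lambda u,z:onplane(S["K"],S["R"],S["t"],np.array(u)/5+os_,z)[:2]
for nm,w,L,Rr in (("top",W,[(175,341),(222,430),(270,520)],[(326,261),(373,350),(420,438)]),
             ("scene",W2,[(277,202),(198,270),(112,341)],[(437,286),(362,358),(279,435)])):
    L=np.array([w(u,38.5) for u in L]);Rr=np.array([w(u,38.5) for u in Rr])
    d=(L[0]-L[2])+(Rr[0]-Rr[2]); print(nm,"yaw",np.degrees(np.arctan2(d[1],d[0])),"mid",((L+Rr)/2).round(1).tolist(),"sep",np.linalg.norm(L[1]-Rr[1]))
    print(np.linalg.norm(L[0]-L[2])/2,np.linalg.norm(Rr[0]-Rr[2])/2)
C=lambda u:np.array(u)/4.6+o; D=lambda u:np.array(u)/5+os_
print("key tri",tri(C((404,231)),D((512,291))),"mount tri",tri(C((252,306)),D((348,206))))
print("key@51",W((404,231),51),W2((512,291),51))
print("mount@62",W((252,306),62),W2((348,206),62))
print("rear",[W(u,44) for u in((290,515),(408,455))],"nose",[W(u,44) for u in((188,283),(280,235))],"rib rear", W((297,400),47))
print("gate near", [W(u,46.5) for u in((130,277),(253,210),(172,250),(295,190))])
print("rear bed/tester corners",[W(u,38.5) for u in((278,568),(455,468))])
E
```

```text
top yaw 28.44557336377957 mid [[571.1, -322.5], [527.0, -346.3], [483.3, -370.1]] sep 84.63696929184178
50.16476301042145 49.74555738331702
scene yaw 28.162936911175976 mid [[572.9, -322.8], [529.0, -347.0], [484.3, -370.3]] sep 85.2464067773955
50.63190324546329 49.89645001818407
key tri [ 605.66104918 -399.91574158   64.27203748] mount tri [ 568.7676146  -326.06938457   63.35889116]
key@51 [ 605.300142   -399.13672889] [ 612.75597239 -388.0912594 ]
mount@62 [ 567.96657138 -325.60485266] [ 569.94359305 -324.91289194]
rear [array([ 466.06329114, -343.37741777]), array([ 495.40988906, -401.2228575 ])] nose [array([ 579.82349768, -291.85945874]), array([ 603.74100747, -337.374825  ])] rib rear [ 522.26087469 -346.64426171]
gate near [array([ 582.65614583, -263.39912298]), array([ 615.9947632, -324.078366 ]), array([ 596.06893741, -284.06136255]), array([ 625.9776742 , -344.87175933])]
rear bed/tester corners [array([ 439.73633418, -337.21418634]), array([ 488.79117891, -424.38669867])]
```

>>> {"name": "send_rows", "arguments": {
  "motion": [
    {"rz":-0.174,"gripper":1},
    {"rz":-0.174,"gripper":1},
    {"tx":0.094,"gripper":1},
    {"tx":0.094,"gripper":1},
    {"tx":0.094,"ty":-0.01,"gripper":1},
    {"tx":0.094,"ty":-0.01,"gripper":1},
    {"tx":0.094,"gripper":1},
    {"tx":0.094,"gripper":1},
    {"tx":0.094,"gripper":1},
    {"tx":0.094,"gripper":1},
    {"gripper":1},
    {"gripper":1}
  ],
  "grip_force": 20
}}

```text
invalid input at $.motion[0]: expected keys tx, ty, tz, rx, ry, rz, gripper
```

```bash
cat > err.py <<'E'
from h import *
import sys
s=env.state(); p=s["ee_pos"]; y=np.radians(s["ee_rot"][2])
tgt=np.array(eval(sys.argv[1])); d=tgt-p
print(p.round(1),s["ee_rot"].round(2),s["force"].round(1),s["gripper_width"],s["time_s"])
print("tool shift mm",d[0]*np.cos(y)+d[1]*np.sin(y), d[0]*np.sin(y)-d[1]*np.cos(y), -d[2])
E
python3 err.py "[506,-358.8,60]"; python3 - <<'E'
from m import *
print("knob",tri((154.4,169.4),(243.7,91.1)))
d,f,K,R=cam("wrist"); s=env.state(); Tc=np.array(d["T_tool_cam"]); print(Tc.round(2).tolist(),K[0])
np.savez("w1.npz",f=f,K=K,T=Tc,p=s["ee_pos"],r=s["ee_rot"])
cv2.imwrite("pics/w1.png",np.clip(f[:,:,::-1]*1.4,0,255).astype(np.uint8))
E
```

```text
[ 176.3 -546.8  213.2] [-179.91   -0.     17.86] [-0.1 -0.4 -0. ] 91.25171551321063 0.1
tool shift mm 371.51988432986735 -77.83619984975248 153.226740913841
knob [ 647.07837195 -207.29535443  173.34452801]
[[-0.0, -0.96, -0.27, 76.21], [1.0, -0.0, -0.0, -0.31], [0.0, -0.27, 0.96, -170.06], [0.0, 0.0, 0.0, 1.0]] [345.27796486   0.         248.56075082]
```

View pics/w1.png

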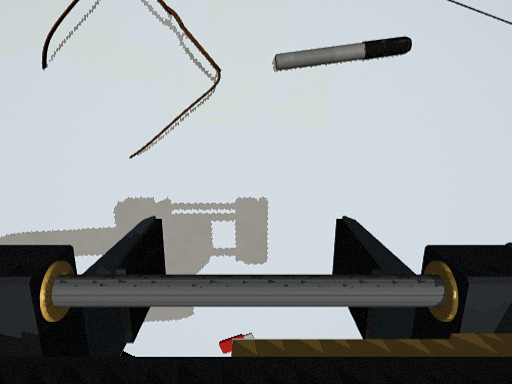

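The move was refused because every key has to be present. The wrist view still shows the start pose: the glasses at (160,60), the pen at (340,50) and the open fingers.

>>> {"name": "send_rows", "arguments": {
  "motion": [
    {"tx":0,"ty":0,"tz":0,"rx":0,"ry":0,"rz":-0.174,"gripper":1},
    {"tx":0,"ty":0,"tz":0,"rx":0,"ry":0,"rz":-0.174,"gripper":1},
    {"tx":0.094,"ty":0,"tz":0,"rx":0,"ry":0,"rz":0,"gripper":1},
    {"tx":0.094,"ty":0,"tz":0,"rx":0,"ry":0,"rz":0,"gripper":1},
    {"tx":0.094,"ty":-0.01,"tz":0,"rx":0,"ry":0,"rz":0,"gripper":1},
    {"tx":0.094,"ty":-0.01,"tz":0,"rx":0,"ry":0,"rz":0,"gripper":1},
    {"tx":0.094,"ty":0,"tz":0,"rx":0,"ry":0,"rz":0,"gripper":1},
    {"tx":0.094,"ty":0,"tz":0,"rx":0,"ry":0,"rz":0,"gripper":1},
    {"tx":0.094,"ty":0,"tz":0,"rx":0,"ry":0,"rz":0,"gripper":1},
    {"tx":0.094,"ty":0,"tz":0,"rx":0,"ry":0,"rz":0,"gripper":1},
    {"tx":0,"ty":0,"tz":0,"rx":0,"ry":0,"rz":0,"gripper":1},
    {"tx":0,"ty":0,"tz":0,"rx":0,"ry":0,"rz":0,"gripper":1}
  ],
  "grip_force": 20
}}

```text
time_s: 1.65
ee_pos: [502.1, -360.2, 213.5]
ee_rot: [-180.0, 0.1, 28.3]
force: [-1.3, -0.3, -0.0]
gripper_width: 0.6
gripper_force: 0.0
```

```bash
python3 err.py "[506,-358.8,60]"; python3 - <<'E'
from h import *
s=env.state(); d,f,K,R=cam("wrist"); Tc=np.array(d["T_tool_cam"])
np.savez("w2.npz",f=f,K=K,T=Tc,p=s["ee_pos"],r=s["ee_rot"])
cv2.imwrite("pics/w2.png",np.clip(f[:,:,::-1]*1.2,0,255).astype(np.uint8))
from scipy.spatial.transform import Rotation as Ro
Rt=Ro.from_euler("xyz",s["ee_rot"],degrees=True).as_matrix(); Rc=Rt@Tc[:3,:3]; c=Rt@Tc[:3,3]+s["ee_pos"]
hsv=cv2.cvtColor(f,cv2.COLOR_RGB2HSV); m=((hsv[...,0]<8)|(hsv[...,0]>172))&(hsv[...,1]>150)&(hsv[...,2]>60)
k,l,st,ce=cv2.connectedComponentsWithStats(m.astype(np.uint8))
for i in range(1,k):
    if st[i,4]>60:
        r=Rc@np.linalg.inv(K)@np.r_[ce[i],1]; print(ce[i],st[i,4],(c+r*(62-c[2])/r[2]).round(1))
E
```

```text
[ 502.1 -360.2  213.5] [-1.7996e+02  7.0000e-02  2.8330e+01] [-1.3 -0.3 -0. ] 0.5840122150901582 1.65
tool shift mm 4.097257330437052 0.6124325809754212 153.52470248065808
[248.93059126  98.69537275] 778 [ 567.7 -324.1   62. ]
[425.78801843 252.23963134] 217 [ 520.7 -553.4   62. ]
```

View pics/w2.png

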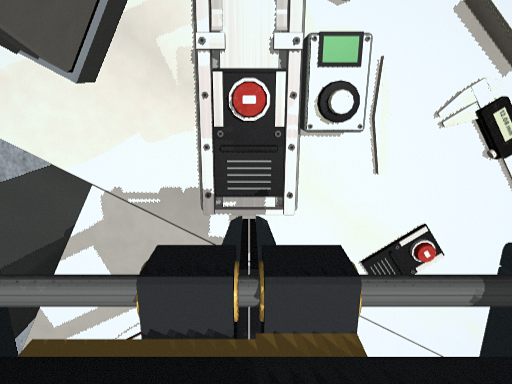

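The wrist view, now aligned with the slideway, shows the shuttle's mount at (249,99), its rib rear edge near row 152 and its rear edge at row 196. The gate jaws' near edge is near row 48 and the key top is at (341,102). The decoy is at (427,252).

```bash
python3 - <<'E'
from m import *
from scipy.spatial.transform import Rotation as Ro
w=np.load("w2.npz"); Rt=Ro.from_euler("xyz",w["r"],degrees=True).as_matrix(); Rc=Rt@w["T"][:3,:3]; c=Rt@w["T"][:3,3]+w["p"]
def W(u,z):
    r=Rc@np.linalg.inv(w["K"])@np.r_[u,1]; return (c+r*(z-c[2])/r[2]).round(1)
R=Rc.T; t=-R@c
def tri2(cam,u1,u2): 
    X=cv2.triangulatePoints(cam["K"]@np.c_[cam["R"],cam["t"]],w["K"]@np.c_[R,t],np.float64(u1).reshape(2,1),np.float64(u2).reshape(2,1)); return (X[:3]/X[3]).ravel().round(1)
k=(341,102)
print("key",tri2(T,np.array((404,231))/4.6+(165,145),k),tri2(S,np.array((512,291))/5+(165,135),k),[W(k,z) for z in(50,55,60,65)])
print("rib rear",W((249,152),47),"rear",W((249,196),44),"gate",W((250,48),46.5),"nose",W((249,69),44))
E
```

```text
key [ 604.8 -399.3   58.1] [ 606.1 -398.8   62.8] [array([ 605.7, -401.1,   50. ]), array([ 605.2, -400. ,   55. ]), array([ 604.7, -398.8,   60. ]), array([ 604.1, -397.7,   65. ])]
rib rear [ 523.5 -348.1   47. ] rear [ 483.3 -369.7   44. ] gate [ 607.  -304.1   46.5] nose [ 591.  -311.7   44. ]
```

>>> {"name": "send_rows", "arguments": {
  "motion": [
    {"tx":0.004,"ty":0,"tz":0.07,"rx":0,"ry":0,"rz":0,"gripper":1},
    {"tx":0,"ty":0,"tz":0.08,"rx":0,"ry":0,"rz":0,"gripper":1},
    {"tx":0,"ty":0,"tz":0.08,"rx":0,"ry":0,"rz":0,"gripper":1},
    {"tx":0,"ty":0,"tz":0.07,"rx":0,"ry":0,"rz":0,"gripper":1},
    {"tx":0,"ty":0,"tz":0.014,"rx":0,"ry":0,"rz":0,"gripper":1},
    {"tx":0,"ty":0,"tz":0,"rx":0,"ry":0,"rz":0,"gripper":1}
  ]
}}

```text
time_s: 2.45
ee_pos: [504.2, -360.1, 57.6]
ee_rot: [180.0, -0.0, 28.2]
force: [0.1, -0.5, 0.6]
gripper_width: 0.4
gripper_force: 0.0
```

>>> {"name": "send_rows", "arguments": {
  "motion": [
    {"tx":0.004,"ty":0,"tz":0.02,"rx":0,"ry":0,"rz":0,"gripper":1},
    {"tx":0,"ty":0,"tz":0.01,"rx":0,"ry":0,"rz":0,"gripper":1},
    {"tx":0,"ty":0,"tz":0.008,"rx":0,"ry":0,"rz":0,"gripper":1},
    {"tx":0,"ty":0,"tz":0.006,"rx":0,"ry":0,"rz":0,"gripper":1},
    {"tx":0,"ty":0,"tz":0,"rx":0,"ry":0,"rz":0,"gripper":1}
  ]
}}

```text
time_s: 3.08
ee_pos: [506.8, -358.7, 36.4]
ee_rot: [179.9, -0.0, 28.3]
force: [-1.8, 0.5, 8.5]
gripper_width: 0.3
gripper_force: 4.0
```

>>> {"name": "send_rows", "arguments": {
  "motion": [
    {"tx":0,"ty":0,"tz":0.003,"rx":0,"ry":0,"rz":0,"gripper":1},
    {"tx":0,"ty":0,"tz":0,"rx":0,"ry":0,"rz":0,"gripper":1}
  ]
}}

```text
time_s: 3.32
ee_pos: [507.2, -359.1, 36.1]
ee_rot: [179.8, -0.1, 28.3]
force: [-2.1, 1.3, 12.8]
gripper_width: 0.5
gripper_force: 6.2
```

>>> {"name": "send_rows", "arguments": {
  "motion": [
    {"tx":0,"ty":0,"tz":0.002,"rx":0,"ry":0,"rz":0,"gripper":1},
    {"tx":0.008,"ty":0,"tz":0,"rx":0,"ry":0,"rz":0,"gripper":1},
    {"tx":0.008,"ty":0,"tz":0,"rx":0,"ry":0,"rz":0,"gripper":1},
    {"tx":0.01,"ty":0,"tz":0,"rx":0,"ry":0,"rz":0,"gripper":1},
    {"tx":0.01,"ty":0,"tz":0,"rx":0,"ry":0,"rz":0,"gripper":1}
  ]
}}

```text
time_s: 3.95
ee_pos: [523.4, -351.5, 36.1]
ee_rot: [179.7, -0.1, 28.3]
force: [-2.8, 0.3, 15.5]
gripper_width: 0.6
gripper_force: 8.1
```

>>> {"name": "send_rows", "arguments": {
  "motion": [
    {"tx":0.01,"ty":0,"tz":0,"rx":0,"ry":0,"rz":0,"gripper":1},
    {"tx":0.01,"ty":0,"tz":0,"rx":0,"ry":0,"rz":0,"gripper":1},
    {"tx":0,"ty":0,"tz":0,"rx":0,"ry":0,"rz":0,"gripper":1}
  ]
}}

```text
time_s: 4.32
ee_pos: [532.8, -346.4, 36.1]
ee_rot: [179.7, -0.1, 28.3]
force: [-1.4, 0.3, 15.5]
gripper_width: 0.4
gripper_force: 7.8
```

```bash
cat > w.py <<'E'
from h import *
from scipy.spatial.transform import Rotation as Ro
s=env.state(); d,f,K,R=cam("wrist"); Tc=np.array(d["T_tool_cam"])
Rt=Ro.from_euler("xyz",s["ee_rot"],degrees=True).as_matrix(); Rc=Rt@Tc[:3,:3]; c=Rt@Tc[:3,3]+s["ee_pos"]
def W(u,z):
    r=Rc@np.linalg.inv(K)@np.r_[u,1]; return (c+r*(z-c[2])/r[2]).round(1)
def red(f):
    hsv=cv2.cvtColor(f,cv2.COLOR_RGB2HSV); m=((hsv[...,0]<8)|(hsv[...,0]>172))&(hsv[...,1]>150)&(hsv[...,2]>60)
    k,l,st,ce=cv2.connectedComponentsWithStats(m.astype(np.uint8)); return [(ce[i].round(1),st[i,4]) for i in range(1,k) if st[i,4]>30]
print(s["ee_pos"].round(1),s["force"].round(1))
for u,a in red(f): print("wrist",u,a,W(u,54))
cv2.imwrite("pics/w_last.png",np.clip(f[:,:,::-1]*1.2,0,255).astype(np.uint8))
d,f,K2,R2=cam("top")
for u,a in red(f): print("top",u,a,onplane(K2,R2,d["tvec"],u,54).round(1))
E
python3 w.py
```

```text
[ 532.8 -346.4   36.1] [-1.4  0.3 15.5]
wrist [246.5 111.1] 3379 [ 594.1 -311.5   54. ]
top [154.4 169.4] 103 [ 663.9 -174.7   54. ]
top [215.8 197.4] 54 [ 600.1 -315.5   54. ]
top [332.8 235. ] 51 [ 516.2 -578.1   54. ]
```

>>> {"name": "send_rows", "arguments": {
  "motion": [
    {"tx":0.01,"ty":0,"tz":0.002,"rx":0,"ry":0,"rz":0,"gripper":1},
    {"tx":0.01,"ty":0,"tz":0,"rx":0,"ry":0,"rz":0,"gripper":1},
    {"tx":0.01,"ty":0,"tz":0,"rx":0,"ry":0,"rz":0,"gripper":1},
    {"tx":0.01,"ty":0,"tz":0,"rx":0,"ry":0,"rz":0,"gripper":1},
    {"tx":0.01,"ty":0,"tz":0,"rx":0,"ry":0,"rz":0,"gripper":1}
  ]
}}

```text
time_s: 5.05
ee_pos: [553.0, -336.1, 36.1]
ee_rot: [179.6, 0.1, 28.4]
force: [-12.0, -5.7, 23.7]
gripper_width: 0.7
gripper_force: 12.9
```

```bash
python3 w.py
```

```text
[ 553.  -336.1   36.1] [-12.   -5.7  23.7]
wrist [246.  120.4] 3309 [ 610.8 -302.7   54. ]
top [154.4 169.4] 103 [ 663.9 -174.7   54. ]
top [332.8 235. ] 51 [ 516.2 -578.1   54. ]
```

>>> {"name": "send_rows", "arguments": {
  "motion": [
    {"tx":0.01,"ty":0,"tz":0,"rx":0,"ry":0,"rz":0,"gripper":1},
    {"tx":0.01,"ty":0,"tz":0,"rx":0,"ry":0,"rz":0,"gripper":1},
    {"tx":0.01,"ty":0,"tz":0,"rx":0,"ry":0,"rz":0,"gripper":1},
    {"tx":0,"ty":0,"tz":0,"rx":0,"ry":0,"rz":0,"gripper":1}
  ]
}}

```text
time_s: 5.65
ee_pos: [566.5, -328.9, 36.2]
ee_rot: [179.6, 0.0, 28.4]
force: [-7.0, -3.0, 20.6]
gripper_width: 0.4
gripper_force: 16.3
```

```bash
python3 w.py
```

```text
[ 566.5 -328.9   36.2] [-7.  -3.  20.6]
wrist [246.  120.5] 3306 [ 624.3 -295.6   54. ]
top [154.4 169.4] 103 [ 663.9 -174.7   54. ]
top [332.8 235. ] 51 [ 516.2 -578.1   54. ]
```

>>> {"name": "send_rows", "arguments": {
  "motion": [
    {"tx":0.008,"ty":0,"tz":0,"rx":0,"ry":0,"rz":0,"gripper":1},
    {"tx":0.008,"ty":0,"tz":0,"rx":0,"ry":0,"rz":0,"gripper":1},
    {"tx":0.004,"ty":0,"tz":0,"rx":0,"ry":0,"rz":0,"gripper":1},
    {"tx":0,"ty":0,"tz":0,"rx":0,"ry":0,"rz":0,"gripper":1}
  ]
}}

```text
time_s: 6.25
ee_pos: [575.2, -324.2, 36.1]
ee_rot: [179.6, 0.0, 28.4]
force: [-7.3, -3.4, 21.1]
gripper_width: 0.5
gripper_force: 16.3
```

>>> {"name": "send_rows", "arguments": {
  "motion": [
    {"tx":0.006,"ty":0,"tz":0,"rx":0,"ry":0,"rz":0,"gripper":1},
    {"tx":0.004,"ty":0,"tz":0,"rx":0,"ry":0,"rz":0,"gripper":1},
    {"tx":0,"ty":0,"tz":0,"rx":0,"ry":0,"rz":0,"gripper":1}
  ]
}}

```text
time_s: 6.62
ee_pos: [578.1, -322.6, 36.2]
ee_rot: [179.6, 0.2, 28.4]
force: [-11.0, -5.5, 21.1]
gripper_width: 0.3
gripper_force: 16.4
```

>>> {"name": "send_rows", "arguments": {
  "motion": [
    {"tx":0.006,"ty":0,"tz":0,"rx":0,"ry":0,"rz":0,"gripper":1},
    {"tx":0.002,"ty":0,"tz":0,"rx":0,"ry":0,"rz":0,"gripper":1},
    {"tx":0,"ty":0,"tz":0,"rx":0,"ry":0,"rz":0,"gripper":1}
  ]
}}

```text
time_s: 7.0
ee_pos: [578.2, -322.5, 36.2]
ee_rot: [179.7, 0.6, 28.5]
force: [-19.3, -10.6, 25.5]
gripper_width: 0.3
gripper_force: 18.0
```

```bash
python3 w.py
```

```text
[ 578.2 -322.5   36.2] [-19.3 -10.6  25.5]
wrist [246.2 121.3] 3327 [ 635.9 -289.3   54. ]
top [151.8 168. ] 39 [ 667.1 -168.7   54. ]
top [332.8 235. ] 51 [ 516.2 -578.1   54. ]
```

Hard stop reached: 22 N of push with no motion, and the mount is where it should be at home. I'll ease off the push, then the press, then lift.

>>> {"name": "send_rows", "arguments": {
  "motion": [
    {"tx":-0.006,"ty":0,"tz":0,"rx":0,"ry":0,"rz":0,"gripper":1},
    {"tx":-0.002,"ty":0,"tz":-0.003,"rx":0,"ry":0,"rz":0,"gripper":1},
    {"tx":0,"ty":0,"tz":-0.002,"rx":0,"ry":0,"rz":0,"gripper":1},
    {"tx":0,"ty":0,"tz":0,"rx":0,"ry":0,"rz":0,"gripper":1}
  ]
}}

```text
time_s: 7.6
ee_pos: [578.1, -322.5, 36.3]
ee_rot: [179.7, 0.2, 28.4]
force: [-7.4, -7.2, 10.2]
gripper_width: 0.7
gripper_force: 10.8
```

>>> {"name": "send_rows", "arguments": {
  "motion": [
    {"tx":-0.003,"ty":0,"tz":-0.002,"rx":0,"ry":0,"rz":0,"gripper":1},
    {"tx":-0.001,"ty":0,"tz":-0.001,"rx":0,"ry":0,"rz":0,"gripper":1},
    {"tx":0,"ty":0,"tz":0,"rx":0,"ry":0,"rz":0,"gripper":1}
  ]
}}

```text
time_s: 7.98
ee_pos: [577.3, -321.5, 36.3]
ee_rot: [179.8, 0.1, 28.3]
force: [-3.8, -4.8, 5.3]
gripper_width: 0.3
gripper_force: 4.6
```

>>> {"name": "send_rows", "arguments": {
  "motion": [
    {"tx":-0.002,"ty":0,"tz":-0.002,"rx":0,"ry":0,"rz":0,"gripper":1},
    {"tx":-0.002,"ty":0,"tz":-0.003,"rx":0,"ry":0,"rz":0,"gripper":1},
    {"tx":0,"ty":0,"tz":-0.02,"rx":0,"ry":0,"rz":0,"gripper":1},
    {"tx":0,"ty":0,"tz":-0.06,"rx":0,"ry":0,"rz":0,"gripper":1},
    {"tx":0,"ty":0,"tz":-0.1,"rx":0,"ry":0,"rz":0,"gripper":1},
    {"tx":0,"ty":0,"tz":0,"rx":0,"ry":0,"rz":0,"gripper":1}
  ]
}}

```text
time_s: 8.72
ee_pos: [578.7, -322.0, 133.4]
ee_rot: [179.5, -0.3, 28.3]
force: [0.2, 0.3, 0.0]
gripper_width: 0.8
gripper_force: 0.0
```

```bash
python3 w.py; python3 err.py "[605,-399.3,75]"
```

```text
[ 578.7 -322.   133.4] [0.2 0.3 0. ]
wrist [57.3 12. ] 1700 [ 634.2 -150.3   54. ]
wrist [245.6 114.2] 1245 [ 635.1 -289.1   54. ]
top [332.8 235. ] 51 [ 516.2 -578.1   54. ]
[ 576.  -320.6  128.8] [ 1.7994e+02 -5.0000e-02  2.8320e+01] [-0.4  0.6 -0.2] 0.4806581242731965 8.825
tool shift mm -11.833789327242059 83.02996253081992 53.81275045354161
```

View pics/w_last.png

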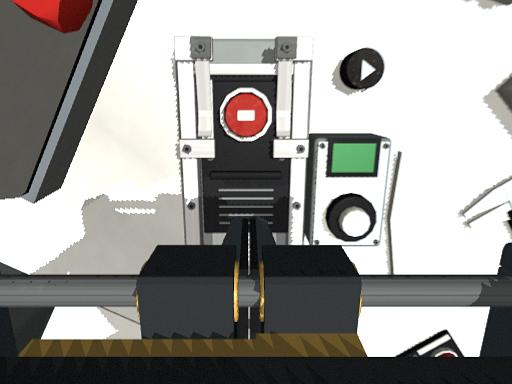

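The wrist view shows the shuttle home: nose at the end bar (row 75), both springs over its edges at (204,130) and (284,130), and the mount at (246,114). The start key is at (352,217).

>>> {"name": "send_rows", "arguments": {
  "motion": [
    {"tx":-0.008,"ty":0.056,"tz":0,"rx":0,"ry":0,"rz":0,"gripper":1},
    {"tx":-0.008,"ty":0.056,"tz":0,"rx":0,"ry":0,"rz":0,"gripper":1},
    {"tx":-0.008,"ty":0.054,"tz":0,"rx":0,"ry":0,"rz":0,"gripper":1},
    {"tx":0,"ty":0,"tz":0.05,"rx":0,"ry":0,"rz":0,"gripper":1},
    {"tx":0,"ty":0,"tz":0.04,"rx":0,"ry":0,"rz":0,"gripper":1},
    {"tx":0,"ty":0,"tz":0,"rx":0,"ry":0,"rz":0,"gripper":1}
  ]
}}

```text
time_s: 9.57
ee_pos: [602.7, -398.2, 79.2]
ee_rot: [-179.6, 0.2, 28.3]
force: [0.3, -0.1, 0.6]
gripper_width: 0.4
gripper_force: 0.0
```

```bash
python3 err.py "[605,-399.3,60]"
```

```text
[ 602.7 -398.2   79.2] [-179.62    0.19   28.3 ] [ 0.3 -0.1  0.6] 0.38183770242939796 9.575
tool shift mm 1.4826349506430359 2.0188268507410223 19.23340901189357
```

>>> {"name": "send_rows", "arguments": {
  "motion": [
    {"tx":0.003,"ty":0.004,"tz":0.026,"rx":0,"ry":0,"rz":0,"gripper":1},
    {"tx":0,"ty":0,"tz":0.008,"rx":0,"ry":0,"rz":0,"gripper":1},
    {"tx":0,"ty":0,"tz":0,"rx":0,"ry":0,"rz":0,"gripper":1}
  ]
}}

```text
time_s: 9.95
ee_pos: [606.9, -400.5, 66.1]
ee_rot: [-180.0, -0.0, 28.3]
force: [-0.1, 1.8, 1.5]
gripper_width: 0.2
gripper_force: 0.5
```

>>> {"name": "send_rows", "arguments": {
  "motion": [
    {"tx":0,"ty":0,"tz":0.006,"rx":0,"ry":0,"rz":0,"gripper":1},
    {"tx":0,"ty":0,"tz":0.004,"rx":0,"ry":0,"rz":0,"gripper":1},
    {"tx":0,"ty":0,"tz":0,"rx":0,"ry":0,"rz":0,"gripper":1}
  ]
}}

```text
time_s: 10.32
ee_pos: [607.1, -400.7, 61.5]
ee_rot: [180.0, -0.0, 28.3]
force: [0.6, 1.7, 3.4]
gripper_width: 0.5
gripper_force: 1.8
```

>>> {"name": "send_rows", "arguments": {
  "motion": [
    {"tx":0,"ty":0,"tz":0.004,"rx":0,"ry":0,"rz":0,"gripper":1},
    {"tx":0,"ty":0,"tz":0.004,"rx":0,"ry":0,"rz":0,"gripper":1},
    {"tx":0,"ty":0,"tz":0,"rx":0,"ry":0,"rz":0,"gripper":1},
    {"tx":0,"ty":0,"tz":0,"rx":0,"ry":0,"rz":0,"gripper":1}
  ]
}}

```text
time_s: 10.82
ee_pos: [607.2, -400.8, 61.0]
ee_rot: [179.9, -0.1, 28.3]
force: [-3.7, 4.2, 17.1]
gripper_width: 0.4
gripper_force: 8.5
```

The key met a spring force up to about 4 N over 5 mm (z 66 to 61), then a hard stop at 17 N, so it's fully in. I'll lift away.

>>> {"name": "send_rows", "arguments": {
  "motion": [
    {"tx":0,"ty":0,"tz":-0.02,"rx":0,"ry":0,"rz":0,"gripper":1},
    {"tx":0,"ty":0,"tz":-0.06,"rx":0,"ry":0,"rz":0,"gripper":1},
    {"tx":0,"ty":0,"tz":-0.1,"rx":0,"ry":0,"rz":0,"gripper":1},
    {"tx":-0.1,"ty":0,"tz":-0.06,"rx":0,"ry":0,"rz":0,"gripper":1},
    {"tx":-0.1,"ty":0,"tz":0,"rx":0,"ry":0,"rz":0,"gripper":1},
    {"tx":0,"ty":0,"tz":0,"rx":0,"ry":0,"rz":0,"gripper":1},
    {"tx":0,"ty":0,"tz":0,"rx":0,"ry":0,"rz":0,"gripper":1}
  ]
}}

```text
time_s: 11.7
ee_pos: [518.9, -448.0, 176.4]
ee_rot: [-180.0, -0.0, 28.3]
force: [-0.0, 0.5, 0.9]
gripper_width: 0.3
gripper_force: 0.0
```

```bash
python3 w.py
```

```text
[ 518.9 -448.   176.4] [-0.   0.5  0.9]
wrist [364.6 243.8] 267 [ 522.2 -566.    54. ]
top [154.4 169.4] 104 [ 663.9 -174.7   54. ]
top [204.7 181.8] 106 [ 635.5 -289.9   54. ]
```

View pics/w_last.png

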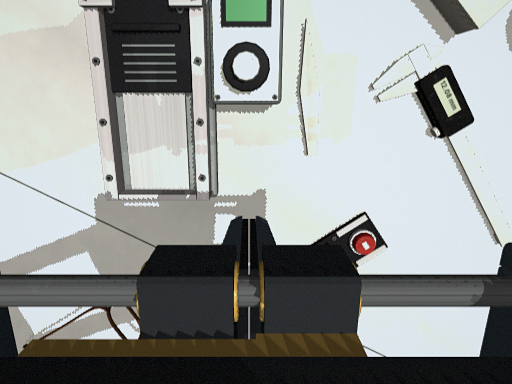

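The final view shows the shuttle still home, with its mount at (635.5, -290). The key at (247,67) is clear of the tool, and the tweezers at (303,90) look undisturbed.

```bash
python3 -c "
from workcell import env
print(env.job_done())"
```

```text
the job is handed in; nothing more can be done
None
```

The shuttle is home against the end stop and stayed there after release, and the start key was pushed fully in and left; I handed the job in at about 12 s, and no verdict came back.

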